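# Hook the looped ballast weight out of its hull tube

## Task

Two open metal tubes for the underwater rover stand on the bench, each with a ballast weight at the bottom. Take the T-handled pull hook from its stand, catch the wire loop of the weight that has one, draw the weight up out of its tube and set it down flat in the yellow tray, then hang the hook back upright on its stand as it was. Never touch the looped weight with the fingers, and leave the other weight where it lies.

Things in the scene. Friction and masses are not known exactly. Their poses are not given: they have to be found in the camera images.
- hook_tool: pull hook upright in a fixed grey stand; in mm. Origin: centre of its black crossbar, 120 (y) x 18 (x) x 24 (z), 162 above the bench. A 6 thick rod runs down to a J open upward, towards +x (away from robot): lowest z -137, trough z -131 at x +9, tip top z -117 at x +20. The bar lies between lips 12 high, 40 apart in x, on two plates 64 apart in y: lift 145 to clear; hang back at the start pose.
- loop_weight: dark steel disc 64 mm across, 18 high, 0.25 to 0.46 kg; origin: centre of underside. On it an arch of 5 mm brass wire in its y-z plane, entered along x from either side: legs at y +-22, inside of top 57.5, outside 62.5 above origin. It stands loose, centred within 3 mm, in one of two like fixed aluminium tubes: bore 90, outside 104, flange 124, floor 5 and rim 112 above the bench.
- plain_weight: the like steel weight without a loop, 64 mm across and 18 high, with a short brass stud and button head 22 across, 36 high in all; origin at the centre of its underside. It stands in the other, identical tube and must stay there.
- tray: fixed shallow open tray of yellow plastic, 200 mm (x) by 170 mm (y) outside, walls 5 mm thick and 30 mm high, inner floor 5 mm above the bench; origin at the centre of its underside.
Not all that is in view belongs to the job. Of the things that look like the hook_tool, the middle-sized one is meant.

How it is judged:
By the outcome, as a careful person would: the job done as asked, in the order asked, and still so for the second after the job is handed in, with the robot touching nothing.
It also fails if it takes over 64 s, if anything falls off the work surface, if the arm or the gripper's body presses on something with over 40 N, if the wrist force passes 120 N, or if a joint passes its speed limit or range.

## Robot

A 6-joint arm with a two-finger parallel gripper is mounted at the origin on the work surface. World frame = base frame: x ahead of the robot, y to its left, z up, the work surface at z = 0. Lengths are in m, angles in rad, forces in N, time in s.
With the tool pointing down it reaches from about 0.225 to 0.875 m from the base axis. Payload 3.4 kg.
Tool frame: the origin (TCP) lies on the centre line of the jaws, within the pads' length; the fingertips stand 17 mm ahead of it and the grasp point (between the pads) lies 2 mm behind it; z points along the fingers, y is the line along which they close (so a half turn about z gives the same grasp; the last joint's range is limited). The gripper opens to 85 mm and grips with 20 to 120 N. Pads are 22 mm wide; open, the fingers measure 114 mm over their backs; the gripper's body (76 mm by 85 mm) begins 54 mm behind the grasp point. The pads swing forward as they close: fully open they stand 13 mm farther back than shut.
Start: joints at [-1.423, 0.276, 1.505, -0, 1.361, -0.121], TCP at [0.153, -0.554, 0.248] pointing down, gripper open.
Joint ranges: [-2.89, 2.89], [-0.75, 2.08], [0.22, 2.7], [-1.18, 4.32], [0.11, 2.71], [-2.7, 2.7]. Speed limits (rad/s): [2.57, 2.57, 3.14, 3.14, 3.14, 3.14].

## Interface

Orientations are given as a unit quaternion [w, x, y, z].
In Python, from rig import manip gives the robot as it stands.
- The arm moves only by the tool move_arm, never from a script. Its argument "steps" is one flat list of numbers, 7 for each row, row after row: the turn, a rotation vector about the world's x, y, z normalised to -1 to 1, where 1 is 360 degrees, then the shift along the world's x, y, z normalised to -1 to 1, where 1 is 1 m, then the opening, from -1 (shut) to 1 (fully open). A call has exactly 10 rows; each row is the pose to reach, as a shift and turn from the pose commanded when the call began, turning the shorter way round; what a row does not reach only later rows make up. A row lasts 1/10 s, in which the tool goes at most 50 mm and 8.59 degrees, less where a joint would pass 70% of its speed; a pose out of reach is approached as far as the arm can. A call with a number of a shift or a turn outside -1 to 1 is refused whole. A call with a gripper value outside its range is refused whole. The fingers move at their own pace and stop on an object; "squeeze" is the grip in N (left out, the last holds). Time passes only in rows, so rows that repeat a pose let the fingers close, or fill a call up. It gives the time, the measured TCP pose, the force, the opening and the grip force at its end, in the units of the state.
- manip.get_state(): the state, without advancing time (a new reading comes with each control period).
- manip.get_image(name): name is "side" or "top" or "wrist"; returns a dict with "pixels" (480x640x3 uint8, blue, green, red), "fx", "fy", "cx", "cy" (pixels), "R" (3x3) and "t" (3): a world point X has camera coordinates R X + t. Camera axes: x right, y down, z forward; pixel columns grow to the right and rows downward; lengths in m; the calibration is good to about 2 mm. A picture is of the moment at which its call begins. There is no depth.
- manip.sign_off(): hands the job in; it is judged then, once.
The state is a dict: "clock": time; "qpos": joint angles; "qd": joint speeds; "effort": joint torques, N m; "position": TCP position; "ee_rot": TCP orientation; "contact_force": force on the tool from outside, world axes, zero at the start; "moment": the same for the moment, N m; "width": finger opening in m; "gripper_force": force on a finger pad.
Only numpy, scipy, OpenCV 4.12 (cv2) and the standard library are available. Lean on these libraries where they do the work, as an engineer would, in place of code of your own. Each camera call takes 0.05 s, during which the arm holds its last target. There are 200 camera calls.

## Working session

There is one attempt and no reset: what is moved stays moved. The work goes in short steps, Python scripts to look and compute and a tool call to move; the robot and the scene stay as the last step left them, time stands still between calls to the robot, and variables do not carry over. Pictures are saved under pics/ and viewed, at most 11 in all, crops included, and the job is handed in when it is done.

Besides the shell and the picture viewer there is one more tool, called as name(argument=value, ...) on one line, values as JSON. move_arm: Moves the arm, as the interface text tells. Scaled input: -1 to 1 covers 1 m each way for a shift and 360 degrees each way for a turn. Its arguments: {"type":"object","properties":{"steps":{"type":"array"},"squeeze":{"type":"number"}},"required":["steps"]}

```bash
mkdir -p pics; cat > h.py <<'E'
import numpy as np, cv2, json
from rig import manip
def grab(n,f):
    d=manip.get_image(n); im=np.array(d["pixels"]); cv2.imwrite(f"pics/{f}.png",im)
    np.savez(f"pics/{f}.npz",**{k:np.array(d[k]) for k in("fx","fy","cx","cy","R","t")}); return im
def cam(f): return np.load(f"pics/{f}.npz")
def ray(f,u,v):
    d=cam(f); R=d["R"]; c=-R.T@d["t"]; r=R.T@np.array([(u-d["cx"])/d["fx"],(v-d["cy"])/d["fy"],1]); return c,r/np.linalg.norm(r)
def onz(f,u,v,z):
    c,r=ray(f,u,v); return c+r*(z-c[2])/r[2]
def two(a,ua,b,ub):
    c1,r1=ray(a,*ua); c2,r2=ray(b,*ub)
    s=np.linalg.lstsq(np.c_[r1,-r2],c2-c1,rcond=None)[0]; p,q=c1+s[0]*r1,c2+s[1]*r2
    return (p+q)/2,np.linalg.norm(p-q)
def proj(f,X):
    d=cam(f); p=d["R"]@np.array(X)+d["t"]; return np.array([d["fx"]*p[0]/p[2]+d["cx"],d["fy"]*p[1]/p[2]+d["cy"]])
E
python3 - <<'E'
from h import *
np.set_printoptions(precision=3,suppress=True)
for n in("top","side","wrist"):
    grab(n,n+"0"); d=cam(n+"0"); print(n,d["fx"],d["cx"],d["cy"],(-d["R"].T@d["t"]),d["R"].tolist())
print(manip.get_state())
E
```

```text
top 563.5607357174787 322.57401636030903 240.41627956207319 [ 0.377 -0.069  1.305] [[0.021014699004384064, -0.9997725308467292, -0.003642662498928167], [-0.9986103238107087, -0.02081386315973411, -0.04841698337401723], [0.04833015212501542, 0.004655068709892997, -0.998820567835324]]
side 449.0689136187036 308.8355764176561 245.4898608176478 [0.075 0.592 0.918] [[-0.8788463371962102, -0.4769622818187411, 0.011666075563981412], [-0.34812986600159307, 0.6243572925970575, -0.6992735999439595], [0.3262433324905164, -0.6186153513316103, -0.7147589349580391]]
wrist 381.765619013081 325.19675557744335 240.52031861710086 [ 0.218 -0.536  0.372] [[0.2654078170170943, -0.9641357840564037, -0.0009383859362069655], [-0.9274964050349538, -0.25558723344802003, 0.27281052902266284], [-0.26326623276344885, -0.07153569738481624, -0.9620673233647479]]
{'clock': 0.15, 'qpos': array([-1.423,  0.276,  1.506,  0.   ,  1.361, -0.121]), 'qd': array([ 0.003, -0.002, -0.001,  0.003,  0.   , -0.002]), 'effort': array([  0.002, -41.714, -24.603,  -0.   ,   0.008,  -0.   ]), 'position': array([ 0.153, -0.554,  0.248]), 'ee_rot': array([-0.001,  0.991,  0.134, -0.   ]), 'contact_force': array([-0.188, -0.384, -0.003]), 'moment': array([ 0.045, -0.031, -0.032]), 'gripper_force': 0.0, 'width': 0.08543474371739371}
```

View pics/top0.png

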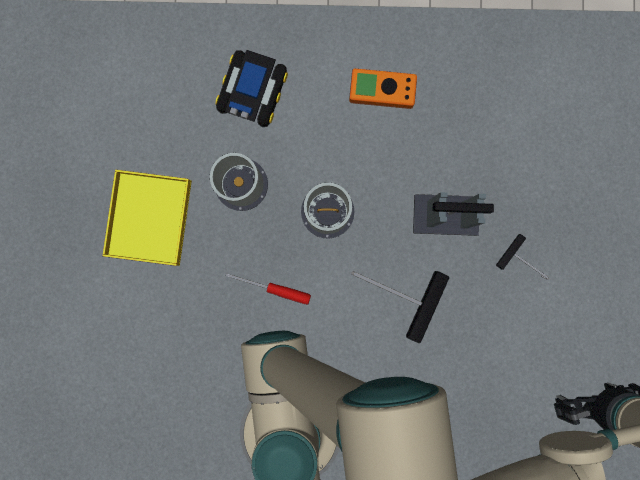

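View pics/side0.png

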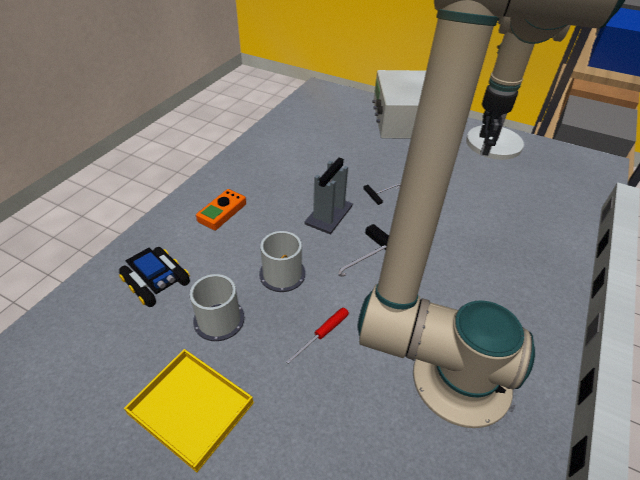

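The top view shows the standing hook at about (463,208), the looped tube at (328,208) with the arch edge-on to x, the plain tube at (238,180) and the tray at (147,218). The larger T-tool at (428,307) and the smaller one at (511,252) are decoys lying on the bench.

```bash
python3 - <<'E'
from h import *
np.set_printoptions(precision=4,suppress=True)
im=cv2.imread("pics/top0.png"); hsv=cv2.cvtColor(im,cv2.COLOR_BGR2HSV)
def blobs(m,box,f,z,nm):
    k=np.zeros(m.shape,np.uint8); x0,y0,x1,y1=box; k[y0:y1,x0:x1]=m[y0:y1,x0:x1]*255
    c=max(cv2.findContours(k,0,1)[0],key=cv2.contourArea); b=cv2.boxPoints(cv2.minAreaRect(c))
    P=np.array([onz(f,*p,z) for p in b]); print(nm,b.round(1).tolist(),"\n c",P.mean(0),"edges",[(np.linalg.norm(P[i]-P[i-1]).round(4),np.degrees(np.arctan2(*(P[i]-P[i-1])[1::-1])).round(1)) for i in range(4)])
g=im.max(2)
blobs(g<38,(405,185,505,245),"top0",.174,"bar")
h=hsv; y=(h[...,0]>20)&(h[...,0]<35)&(h[...,1]>150)
blobs(y,(90,150,210,280),"top0",.030,"tray")
br=(h[...,0]>8)&(h[...,0]<28)&(h[...,1]>110)&(g>70)
blobs(br,(300,180,360,240),"top0",.066,"loop")
# rims: bright
for nm,box in(("loopTube",(295,170,365,245)),("plainTube",(200,145,275,215))):
    pass
a=cv2.resize(im[170:250,290:370],(480,480),interpolation=cv2.INTER_CUBIC); b=cv2.resize(im[180:245,400:505],None,fx=3,fy=3,interpolation=cv2.INTER_CUBIC)
o=np.zeros((480,800,3),np.uint8); o[:,:480]=a; o[:195,482:797]=b; cv2.imwrite("pics/crop1.png",o)
E
```

```text
bar [[431.8999938964844, 210.89999389648438], [432.20001220703125, 201.10000610351562], [492.29998779296875, 203.3000030517578], [491.8999938964844, 213.10000610351562]] 
 c [ 0.5049 -0.3428  0.174 ] edges [(np.float64(0.1207), np.float64(89.1)), (np.float64(0.0198), np.float64(-1.4)), (np.float64(0.1209), np.float64(-91.0)), (np.float64(0.0198), np.float64(178.3))]
tray [[102.0999984741211, 255.60000610351562], [114.30000305175781, 168.1999969482422], [191.0, 179.0], [178.8000030517578, 266.29998779296875]] 
 c [0.4836 0.338  0.03  ] edges [(np.float64(0.1757), np.float64(83.3)), (np.float64(0.2008), np.float64(-5.7)), (np.float64(0.1771), np.float64(-96.8)), (np.float64(0.2005), np.float64(173.9))]
loop [[317.0, 209.0], [337.0, 209.0], [337.0, 210.0], [317.0, 210.0]] 
 c [ 0.5057 -0.0714  0.066 ] edges [(np.float64(0.0022), np.float64(1.2)), (np.float64(0.0441), np.float64(-88.8)), (np.float64(0.0022), np.float64(-178.9)), (np.float64(0.0441), np.float64(91.2))]
```

View pics/crop1.png

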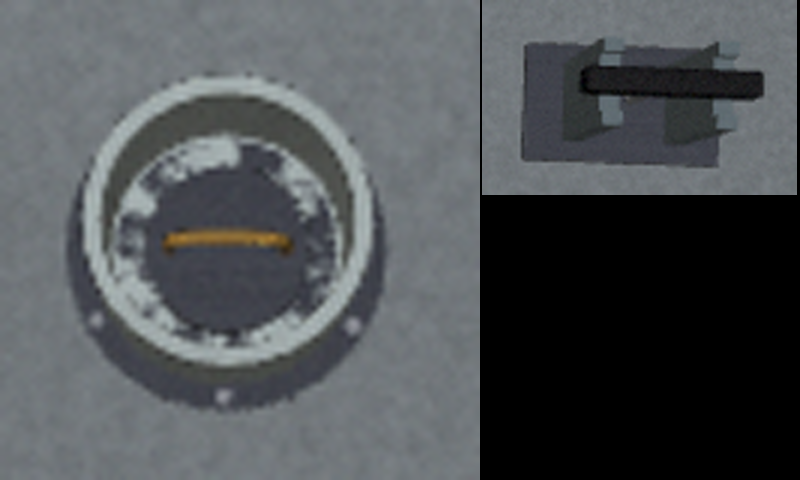

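move_arm(steps=[0,0,0.0205,0.035,0.021,0.01,1,0,0,0.043,0.075,0.045,0.03,1,0,0,0.066,0.115,0.07,0.05,1,0,0,0.089,0.155,0.095,0.052,1,0,0,0.112,0.195,0.12,0.052,1,0,0,0.135,0.235,0.145,0.052,1,0,0,0.158,0.275,0.17,0.052,1,0,0,0.181,0.315,0.195,0.052,1,0,0,0.2044,0.345,0.207,0.052,1,0,0,0.2044,0.352,0.211,0.052,1], squeeze=80)

```text
clock: 1.15
position: [0.5077, -0.3413, 0.2996]
ee_rot: [-0.0, 0.712, 0.703, 0.001]
contact_force: [-1.0, -0.6, -0.8]
width: 0.0852
gripper_force: 0.0
```

```bash
python3 - <<'E'
from h import *
np.set_printoptions(precision=4,suppress=True)
im=grab("wrist","w1"); grab("side","s1"); s=manip.get_state(); print(s["position"],s["ee_rot"],s["clock"])
print(np.degrees(2*np.arctan2(s["ee_rot"][2],s["ee_rot"][1])))
m=(im.max(2)<38).astype(np.uint8)*255
for c in sorted(cv2.findContours(m,0,1)[0],key=cv2.contourArea)[-4:]:
    b=cv2.boxPoints(cv2.minAreaRect(c)); P=np.array([onz("w1",*p,.174) for p in b]); print(cv2.contourArea(c),b.round(0).tolist(),P.mean(0),[(np.linalg.norm(P[i]-P[i-1]).round(4),np.degrees(np.arctan2(*(P[i]-P[i-1])[1::-1])).round(1)) for i in range(4)])
E
```

```text
[ 0.5053 -0.3426  0.2996] [-0.0006  0.7131  0.701  -0.0002] 1.25
89.01784160073106
1147.0 [[221.0, 313.0], [229.0, 299.0], [293.0, 338.0], [284.0, 352.0]] [ 0.4566 -0.4079  0.174 ] [(np.float64(0.0551), np.float64(143.8)), (np.float64(0.0132), np.float64(56.9)), (np.float64(0.0544), np.float64(-35.7)), (np.float64(0.0136), np.float64(-120.5))]
4000.0 [[309.0, 156.0], [335.0, 156.0], [335.0, 323.0], [309.0, 323.0]] [ 0.5046 -0.3468  0.174 ] [(np.float64(0.1185), np.float64(88.6)), (np.float64(0.0167), np.float64(-0.7)), (np.float64(0.1185), np.float64(-90.3)), (np.float64(0.0189), np.float64(179.3))]
5654.5 [[30.0, 151.0], [43.0, 118.0], [206.0, 181.0], [194.0, 214.0]] [ 0.375  -0.2926  0.174 ] [(np.float64(0.1084), np.float64(156.9)), (np.float64(0.0234), np.float64(57.9)), (np.float64(0.106), np.float64(-22.5)), (np.float64(0.0242), np.float64(-116.2))]
47794.0 [[0.0, 302.0], [639.0, 302.0], [639.0, 479.0], [0.0, 479.0]] [ 0.5009 -0.4691  0.174 ] [(np.float64(0.1636), np.float64(76.2)), (np.float64(0.456), np.float64(-0.7)), (np.float64(0.1634), np.float64(-78.1)), (np.float64(0.5285), np.float64(179.3))]
```

View pics/w1.png

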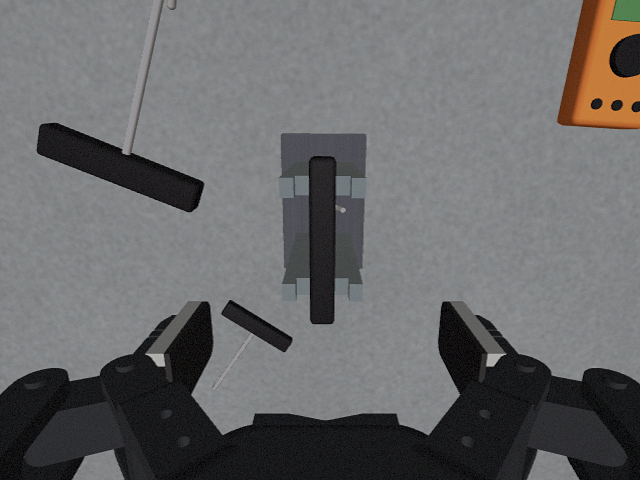

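The wrist view shows the bar centred at about (322,240), aligned with the jaws. The hook tip is at (343,210), pointing +x. I'll descend and grip.

move_arm(steps=[0,0,0,0,-0.001,-0.025,1,0,0,0,0,-0.001,-0.055,1,0,0,0,0,-0.001,-0.085,1,0,0,0,0,-0.001,-0.11,1,0,0,0,0,-0.001,-0.128,1,0,0,0,0,-0.001,-0.138,1,0,0,0,0,-0.001,-0.139,1,0,0,0,0,-0.001,-0.139,1,0,0,0,0,-0.001,-0.139,0,0,0,0,0,-0.001,-0.139,-0.6], squeeze=80)

```text
clock: 2.25
position: [0.5051, -0.3449, 0.1626]
ee_rot: [0.001, 0.713, 0.701, 0.0]
contact_force: [-0.4, -0.5, 1.0]
width: 0.0593
gripper_force: 0.0
```

move_arm(steps=[0,0,0,0,0,0,-1,0,0,0,0,0,0,-1,0,0,0,0,0,0,-1,0,0,0,0,0,0,-1,0,0,0,0,0,0,-1,0,0,0,0,0,0,-1,0,0,0,0,0,0,-1,0,0,0,0,0,0,-1,0,0,0,0,0,0,-1,0,0,0,0,0,0,-1])

```text
clock: 3.25
position: [0.505, -0.3445, 0.1618]
ee_rot: [0.001, 0.713, 0.701, 0.0]
contact_force: [0.2, 0.3, 5.2]
width: 0.0169
gripper_force: 78.8
```

```bash
python3 - <<'E'
from h import *
np.set_printoptions(precision=4,suppress=True)
s=manip.get_state(); print({k:s[k] for k in("clock","position","ee_rot","contact_force","moment","width","gripper_force")})
# tube rims in top view
im=cv2.imread("pics/top0.png"); g=cv2.cvtColor(im,cv2.COLOR_BGR2GRAY)
for nm,(x0,y0,x1,y1) in(("loop",(290,170,370,250)),("plain",(195,140,275,220))):
    k=np.zeros(g.shape,np.uint8); k[y0:y1,x0:x1]=(g[y0:y1,x0:x1]>150)*255
    c=max(cv2.findContours(k,0,1)[0],key=cv2.contourArea); e=cv2.fitEllipse(cv2.convexHull(c)); print(nm,e,onz("top0",*e[0],.112))
# empty arch ends rays
print(onz("top0",318.5,210,.0655),onz("top0",338,210,.0655),onz("top0",328,209.3,.0675))
E
```

```text
{'clock': 3.25, 'position': array([ 0.505 , -0.3445,  0.1618]), 'ee_rot': array([0.0005, 0.7134, 0.7008, 0.0002]), 'contact_force': array([0.2356, 0.3039, 5.2078]), 'moment': array([ 0.0928, -0.0328, -0.0247]), 'width': 0.016927460070931818, 'gripper_force': 78.76974821090698}
loop ((327.4465026855469, 206.17254638671875), (47.547149658203125, 47.65968322753906), 85.38590240478516) [ 0.5081 -0.0721  0.112 ]
plain ((233.227783203125, 176.23114013671875), (47.09421157836914, 47.594993591308594), 66.50994110107422) [0.568 0.13  0.112]
[ 0.5043 -0.0527  0.0655] [ 0.5052 -0.0957  0.0655] [ 0.5061 -0.0736  0.0675]
```

move_arm(steps=[0,0,0,0,0,0.01,-1,0,0,0,0,0,0.025,-1,0,0,0,0,0,0.045,-1,0,0,0,0,0,0.07,-1,0,0,0,0,0,0.095,-1,0,0,0,0,0,0.12,-1,0,0,0,0,0,0.14,-1,0,0,0,0,0,0.152,-1,0,0,0,0,0,0.158,-1,0,0,0,0,0,0.158,-1])

```text
clock: 4.25
position: [0.5047, -0.3444, 0.3193]
ee_rot: [0.0, 0.713, 0.701, -0.0]
contact_force: [0.8, 0.4, -0.9]
width: 0.0164
gripper_force: 78.1
```

move_arm(steps=[0,0,0,-0.001,0.01,0,-1,0,0,0,-0.005,0.03,0,-1,0,0,0,-0.01,0.065,0,-1,0,0,0,-0.015,0.105,0,-1,0,0,0,-0.02,0.145,0,-1,0,0,0,-0.025,0.185,0,-1,0,0,0,-0.029,0.22,0,-1,0,0,0,-0.031,0.248,0,-1,0,0,0,-0.031,0.265,0,-1,0,0,0,-0.031,0.271,0,-1])

```text
clock: 5.25
position: [0.4724, -0.071, 0.3184]
ee_rot: [-0.001, 0.712, 0.702, -0.0]
contact_force: [0.2, -1.0, -1.6]
width: 0.0165
gripper_force: 78.1
```

```bash
python3 - <<'E'
from h import *
np.set_printoptions(precision=4,suppress=True)
a=grab("side","s2"); grab("wrist","w2"); b=grab("top","t2"); s=manip.get_state(); print({k:s[k] for k in("clock","position","contact_force","width","gripper_force")})
print([proj(f,(.474,-.0735,z)) for f in("s2","t2","w2") for z in(.32,.183)], proj("w2",(.506,-.0735,.067)))
o=np.zeros((480,800,3),np.uint8); u,v=proj("s2",(.474,-.0735,.22)).astype(int); c=a[max(0,v-80):v+80,u-65:u+65]; c=cv2.resize(c,None,fx=3,fy=3,interpolation=2); o[:c.shape[0],:390]=c[:480]; print("side crop",u-65,v-80)
w=cv2.imread("pics/w2.png")[0:360,150:460]; w=cv2.resize(w,(405,470)); o[:470,395:]=w; cv2.imwrite("pics/crop2.png",o)
E
```

```text
{'clock': 5.4, 'position': array([ 0.4734, -0.0734,  0.3188]), 'contact_force': array([ 0.0772,  0.7526, -1.2786]), 'width': 0.016900517567480653, 'gripper_force': 78.09151411056519}
[array([290.2631, 182.3909]), array([291.2941, 228.4655]), array([328.4276, 212.5993]), array([327.9656, 219.3063]), array([331.158 , 335.5841]), array([328.6756, 236.3929])] [359.9749 205.5643]
side crop 226 136
```

View pics/crop2.png

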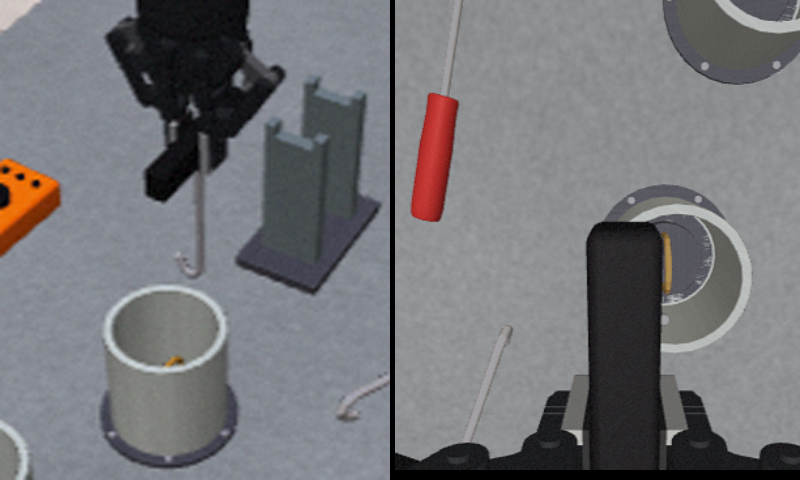

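The side view shows the hook hanging free with its trough near pixel (291,227) and the loop top at about (284,256) in the tube. The wrist view shows the loop just beyond the bar on its +x side. I'll quantify the rod line.

```bash
python3 - <<'E'
from h import *
np.set_printoptions(precision=2,suppress=True)
a=cv2.imread("pics/s2.png").astype(int)
for v in range(184,232,3):
    r=a[v,278:306].sum(1)//3; print(v,r.tolist())
for z in(.30,.25,.2,.188): print(z,proj("s2",(.4734,-.0735,z)))
print("tip",proj("s2",(.4934,-.0738,.202)),"low",proj("s2",(.4794,-.0736,.183)))
h=cv2.cvtColor(a.astype(np.uint8),cv2.COLOR_BGR2HSV); m=(h[...,0]>8)&(h[...,0]<28)&(h[...,1]>110)
ys,xs=np.nonzero(m[245:265,262:305]); print("brass",sorted(set(zip(ys+245,xs+262))))
print([proj("s2",(.506,-.0735+y,z)) for y,z in((0,.0675),(.01,.066),(-.01,.066),(-.022,.05))])
E
```

```text
184 [138, 137, 119, 63, 15, 13, 14, 19, 17, 19, 17, 20, 18, 9, 67, 96, 92, 55, 19, 21, 13, 12, 17, 58, 124, 142, 137, 137]
187 [137, 87, 31, 16, 21, 24, 17, 18, 21, 16, 14, 4, 6, 9, 45, 89, 98, 64, 29, 24, 23, 20, 22, 58, 121, 138, 140, 139]
190 [14, 18, 20, 18, 21, 19, 19, 14, 8, 15, 12, 8, 9, 8, 47, 94, 96, 64, 33, 19, 18, 60, 122, 142, 138, 144, 141, 138]
193 [19, 21, 19, 20, 13, 11, 4, 4, 6, 9, 2, 6, 44, 91, 74, 90, 92, 80, 98, 131, 138, 138, 140, 142, 140, 136, 134, 135]
196 [10, 7, 11, 11, 3, 1, 9, 14, 10, 56, 120, 140, 126, 106, 96, 96, 124, 143, 141, 142, 146, 138, 142, 145, 142, 138, 140, 145]
199 [15, 9, 6, 6, 10, 7, 28, 117, 142, 143, 143, 139, 129, 109, 97, 96, 126, 144, 143, 143, 142, 139, 142, 141, 141, 139, 139, 134]
202 [20, 12, 9, 31, 121, 144, 138, 139, 142, 138, 143, 139, 124, 104, 93, 102, 126, 138, 141, 139, 145, 147, 145, 149, 143, 144, 142, 144]
205 [140, 139, 139, 144, 144, 145, 147, 142, 139, 142, 141, 141, 141, 117, 95, 103, 131, 141, 142, 141, 139, 140, 140, 142, 143, 138, 143, 143]
208 [141, 141, 139, 138, 144, 137, 142, 140, 141, 139, 143, 145, 146, 114, 
[... 985 characters left out ...]
145, 143, 137, 142, 144, 140, 142, 144, 139, 138, 135, 139, 139, 141, 142, 145, 143, 146]
0.3 [290.66 189.77]
0.25 [291.04 207.12]
0.2 [291.4 223.3]
0.188 [291.48 227.02]
tip [284.11 219.79] low [289.35 227.68]
brass [(np.int64(255), np.int64(283)), (np.int64(255), np.int64(284)), (np.int64(255), np.int64(285)), (np.int64(255), np.int64(286)), (np.int64(256), np.int64(282)), (np.int64(256), np.int64(283)), (np.int64(256), np.int64(284)), (np.int64(256), np.int64(285)), (np.int64(256), np.int64(286)), (np.int64(257), np.int64(281)), (np.int64(257), np.int64(282)), (np.int64(257), np.int64(283))]
[array([281.3 , 256.76]), array([279.32, 259.65]), array([283.3, 254.7]), array([285.8 , 255.95])]
```

move_arm(steps=[0,0,0,0,0,-0.01,-1,0,0,0,0,0,-0.025,-1,0,0,0,0,0,-0.04,-1,0,0,0,0,0,-0.055,-1,0,0,0,0,0,-0.07,-1,0,0,0,0,0,-0.085,-1,0,0,0,0,0,-0.1,-1,0,0,0,0,0,-0.11,-1,0,0,0,0,0,-0.115,-1,0,0,0,0,0,-0.115,-1])

```text
clock: 6.4
position: [0.4733, -0.0737, 0.2035]
ee_rot: [-0.001, 0.714, 0.701, -0.0]
contact_force: [0.9, -0.7, -1.5]
width: 0.0167
gripper_force: 78.1
```

move_arm(steps=[0,0,0,0,0,-0.006,-1,0,0,0,0,0,-0.012,-1,0,0,0,0,0,-0.018,-1,0,0,0,0,0,-0.024,-1,0,0,0,0,0,-0.029,-1,0,0,0,0,0,-0.033,-1,0,0,0,0,0,-0.036,-1,0,0,0,0,0,-0.036,-1,0,0,0,0,0,-0.036,-1,0,0,0,0,0,-0.036,-1])

```text
clock: 7.4
position: [0.4739, -0.0734, 0.1686]
ee_rot: [0.0, 0.713, 0.701, 0.0]
contact_force: [-0.7, -0.7, -1.0]
width: 0.0168
gripper_force: 78.1
```

move_arm(steps=[0,0,0,0.003,0,0,-1,0,0,0,0.006,0,0,-1,0,0,0,0.009,0,0,-1,0,0,0,0.012,0,0,-1,0,0,0,0.015,0,0,-1,0,0,0,0.018,0,0,-1,0,0,0,0.02,0,0,-1,0,0,0,0.022,0,0,-1,0,0,0,0.023,0,0,-1,0,0,0,0.023,0,0,-1])

```text
clock: 8.4
position: [0.4968, -0.0734, 0.1683]
ee_rot: [0.0, 0.713, 0.701, 0.0]
contact_force: [0.2, 1.3, -1.7]
width: 0.0165
gripper_force: 78.1
```

move_arm(steps=[0,0,0,0,0,0.005,-1,0,0,0,0,0,0.01,-1,0,0,0,0,0,0.015,-1,0,0,0,0,0,0.019,-1,0,0,0,0,0,0.022,-1,0,0,0,0,0,0.025,-1,0,0,0,0,0,0.028,-1,0,0,0,0,0,0.032,-1,0,0,0,0,0,0.036,-1,0,0,0,0,0,0.036,-1])

```text
clock: 9.4
position: [0.497, -0.0734, 0.2047]
ee_rot: [0.0, 0.713, 0.701, 0.0]
contact_force: [0.0, -1.0, -5.5]
width: 0.0165
gripper_force: 78.2
```

```bash
python3 - <<'E'
from h import *
np.set_printoptions(precision=4,suppress=True)
a=grab("side","s3"); s=manip.get_state(); print({k:s[k] for k in("clock","position","contact_force","moment")})
cv2.imwrite("pics/crop3.png",cv2.resize(a[160:300,220:360],None,fx=4,fy=4,interpolation=2))
E
```

```text
{'clock': 9.45, 'position': array([ 0.4968, -0.0734,  0.2045]), 'contact_force': array([ 0.5722, -0.0315, -5.4593]), 'moment': array([ 0.0253,  0.0095, -0.0602])}
```

View pics/crop3.png

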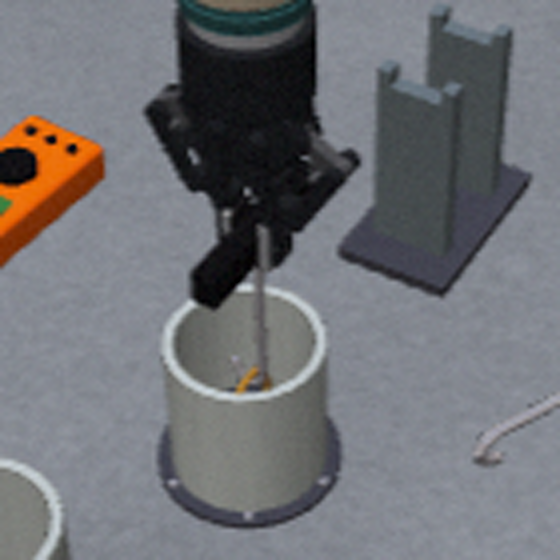

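The hook tip and loop are engaged at crop (255,375), and the load is about 4.2 N, so the weight hangs on the hook. I'll raise it straight up.

move_arm(steps=[0,0,0,0,0,0.004,-1,0,0,0,0,0,0.01,-1,0,0,0,0,0,0.018,-1,0,0,0,0,0,0.026,-1,0,0,0,0,0,0.034,-1,0,0,0,0,0,0.042,-1,0,0,0,0,0,0.05,-1,0,0,0,0,0,0.058,-1,0,0,0,0,0,0.066,-1,0,0,0,0,0,0.074,-1])

```text
clock: 10.45
position: [0.4967, -0.0734, 0.279]
ee_rot: [0.0, 0.713, 0.701, 0.0]
contact_force: [0.0, -1.2, -6.2]
width: 0.0167
gripper_force: 78.3
```

move_arm(steps=[0,0,0,0,0,0.009,-1,0,0,0,0,0,0.018,-1,0,0,0,0,0,0.027,-1,0,0,0,0,0,0.036,-1,0,0,0,0,0,0.045,-1,0,0,0,0,0,0.053,-1,0,0,0,0,0,0.059,-1,0,0,0,0,0,0.063,-1,0,0,0,0,0,0.066,-1,0,0,0,0,0,0.066,-1])

```text
clock: 11.45
position: [0.4968, -0.0734, 0.3446]
ee_rot: [0.0, 0.713, 0.701, 0.0]
contact_force: [0.3, 0.2, -6.2]
width: 0.0167
gripper_force: 78.3
```

```bash
python3 - <<'E'
from h import *
np.set_printoptions(precision=4,suppress=True)
a=grab("side","s4"); s=manip.get_state(); print({k:s[k] for k in("clock","position","contact_force","moment")})
cv2.imwrite("pics/crop4.png",cv2.resize(a[100:300,200:400],None,fx=3,fy=3,interpolation=2))
E
```

```text
{'clock': 11.5, 'position': array([ 0.4967, -0.0734,  0.3442]), 'contact_force': array([ 0.1527, -0.2606, -6.5529]), 'moment': array([-0.0143,  0.0399, -0.0076])}
```

View pics/crop4.png

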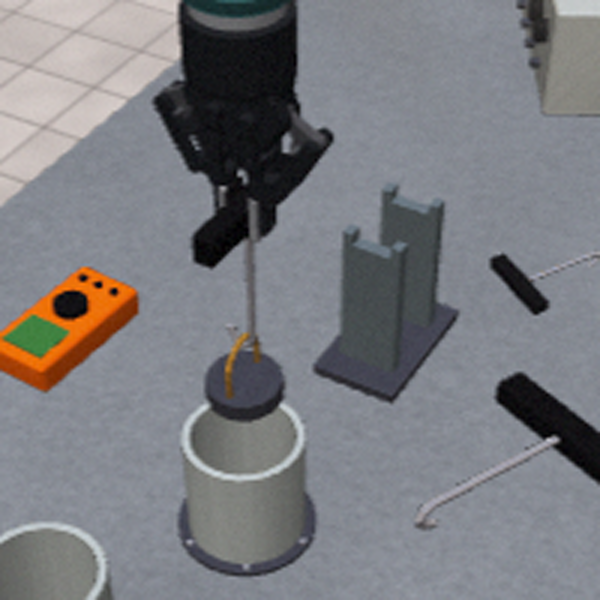

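The weight hangs free and level at crop (245,380), above the tube rim. I'll carry it smoothly to the tray.

move_arm(steps=[0,0,0,0,0.002,0,-1,0,0,0,-0.001,0.007,0,-1,0,0,0,-0.003,0.015,0,-1,0,0,0,-0.006,0.027,0,-1,0,0,0,-0.009,0.042,0,-1,0,0,0,-0.012,0.058,0,-1,0,0,0,-0.015,0.074,0,-1,0,0,0,-0.018,0.09,0,-1,0,0,0,-0.02,0.106,0,-1,0,0,0,-0.022,0.122,0,-1])

```text
clock: 12.5
position: [0.4739, 0.0505, 0.3445]
ee_rot: [-0.0, 0.713, 0.701, 0.0]
contact_force: [0.4, -0.5, -5.0]
width: 0.0163
gripper_force: 78.3
```

move_arm(steps=[0,0,0,0,0.016,0,-1,0,0,0,0,0.032,0,-1,0,0,0,0,0.048,0,-1,0,0,0,0,0.064,0,-1,0,0,0,0,0.08,0,-1,0,0,0,0,0.096,0,-1,0,0,0,0,0.112,0,-1,0,0,0,0,0.128,0,-1,0,0,0,0,0.144,0,-1,0,0,0,0,0.16,0,-1])

```text
clock: 13.5
position: [0.4736, 0.2105, 0.3444]
ee_rot: [-0.0, 0.713, 0.701, 0.0]
contact_force: [-0.6, -0.2, -6.5]
width: 0.0169
gripper_force: 78.3
```

move_arm(steps=[0,0,0,0,0.016,0,-1,0,0,0,0,0.032,0,-1,0,0,0,0,0.048,0,-1,0,0,0,0,0.064,0,-1,0,0,0,0,0.08,0,-1,0,0,0,0,0.096,0,-1,0,0,0,0,0.109,0,-1,0,0,0,0,0.119,0,-1,0,0,0,0,0.126,0,-1,0,0,0,0,0.129,0,-1])

```text
clock: 14.5
position: [0.4747, 0.3382, 0.3442]
ee_rot: [0.0, 0.713, 0.701, -0.0]
contact_force: [-0.1, -0.5, -6.1]
width: 0.017
gripper_force: 78.3
```

move_arm(steps=[0,0,0,0,0,-0.003,-1,0,0,0,0,0,-0.01,-1,0,0,0,0,0,-0.02,-1,0,0,0,0,0,-0.03,-1,0,0,0,0,0,-0.04,-1,0,0,0,0,0,-0.05,-1,0,0,0,0,0,-0.06,-1,0,0,0,0,0,-0.07,-1,0,0,0,0,0,-0.08,-1,0,0,0,0,0,-0.09,-1])

```text
clock: 15.5
position: [0.4747, 0.3377, 0.2535]
ee_rot: [0.0, 0.713, 0.701, 0.0]
contact_force: [0.1, 0.3, -5.4]
width: 0.0166
gripper_force: 78.3
```

```bash
python3 - <<'E'
from h import *
np.set_printoptions(precision=4,suppress=True)
a=grab("side","s5"); s=manip.get_state(); print({k:s[k] for k in("clock","position","contact_force","moment")})
cv2.imwrite("pics/crop5.png",cv2.resize(a[220:470,100:350],None,fx=2.4,fy=2.4,interpolation=2))
E
```

```text
{'clock': 15.55, 'position': array([0.4738, 0.3372, 0.2516]), 'contact_force': array([-1.0587, -0.0624, -7.5651]), 'moment': array([ 0.0709,  0.1305, -0.0195])}
```

View pics/crop5.png

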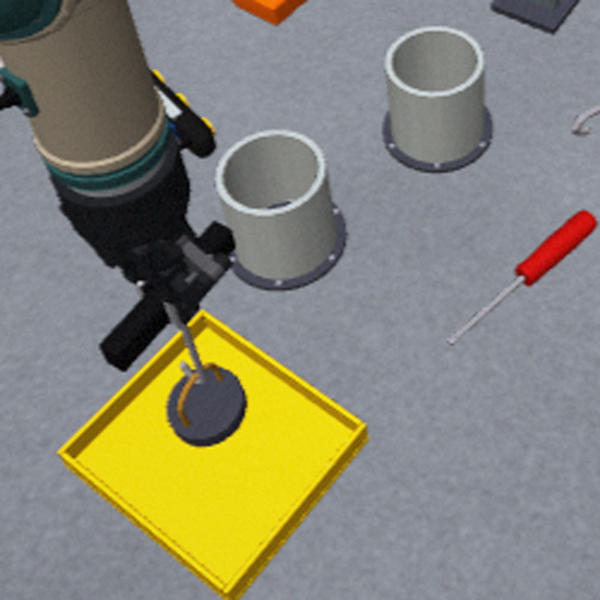

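move_arm(steps=[0,0,0,0,0,-0.008,-1,0,0,0,0,0,-0.016,-1,0,0,0,0,0,-0.024,-1,0,0,0,0,0,-0.031,-1,0,0,0,0,0,-0.037,-1,0,0,0,0,0,-0.042,-1,0,0,0,0,0,-0.046,-1,0,0,0,0,0,-0.049,-1,0,0,0,0,0,-0.051,-1,0,0,0,0,0,-0.053,-1])

```text
clock: 16.55
position: [0.4748, 0.3377, 0.2014]
ee_rot: [0.0, 0.713, 0.701, 0.0]
contact_force: [0.0, 0.6, -5.5]
width: 0.0165
gripper_force: 78.5
```

move_arm(steps=[0,0,0,0,0,-0.002,-1,0,0,0,0,0,-0.004,-1,0,0,0,0,0,-0.006,-1,0,0,0,0,0,-0.008,-1,0,0,0,0,0,-0.01,-1,0,0,0,0,0,-0.012,-1,0,0,0,0,0,-0.015,-1,0,0,0,0,0,-0.018,-1,0,0,0,0,0,-0.02,-1,0,0,0,0,0,-0.02,-1])

```text
clock: 17.55
position: [0.4745, 0.3376, 0.181]
ee_rot: [-0.0, 0.713, 0.701, -0.0]
contact_force: [0.2, -0.6, -1.3]
width: 0.0171
gripper_force: 79.1
```

```bash
python3 - <<'E'
from h import *
np.set_printoptions(precision=4,suppress=True)
a=grab("side","s6"); s=manip.get_state(); print({k:s[k] for k in("clock","position","contact_force","moment")})
cv2.imwrite("pics/crop6.png",cv2.resize(a[320:470,110:260],None,fx=4,fy=4,interpolation=2))
E
```

```text
{'clock': 17.6, 'position': array([0.4746, 0.3376, 0.1812]), 'contact_force': array([-0.2721,  0.1883, -2.1902]), 'moment': array([0.0205, 0.0101, 0.041 ])}
```

View pics/crop6.png

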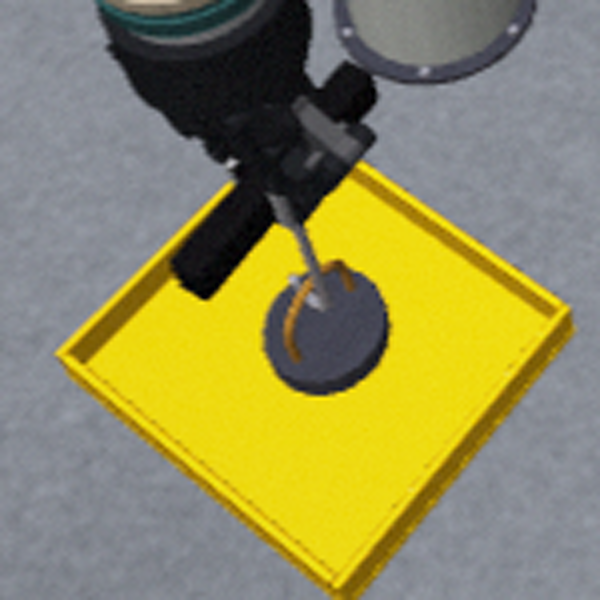

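The weight rests flat in the tray at about crop (325,330), and the load has come off. I'll lower the hook to clear the loop and back out along -x.

move_arm(steps=[0,0,0,0,0,-0.003,-1,0,0,0,0,0,-0.006,-1,0,0,0,0,0,-0.009,-1,0,0,0,0,0,-0.012,-1,0,0,0,0,0,-0.012,-1,0,0,0,0,0,-0.012,-1,0,0,0,-0.003,0,-0.012,-1,0,0,0,-0.006,0,-0.012,-1,0,0,0,-0.009,0,-0.012,-1,0,0,0,-0.012,0,-0.012,-1])

```text
clock: 18.6
position: [0.4623, 0.3376, 0.1694]
ee_rot: [0.0, 0.713, 0.701, 0.0]
contact_force: [0.5, 0.4, -1.0]
width: 0.0167
gripper_force: 79.1
```

move_arm(steps=[0,0,0,-0.003,0,0,-1,0,0,0,-0.006,0,0,-1,0,0,0,-0.009,0,0,-1,0,0,0,-0.012,0,0,-1,0,0,0,-0.015,0,0,-1,0,0,0,-0.018,0,0,-1,0,0,0,-0.018,0,0,-1,0,0,0,-0.018,0,0.003,-1,0,0,0,-0.018,0,0.008,-1,0,0,0,-0.018,0,0.014,-1])

```text
clock: 19.6
position: [0.4449, 0.3376, 0.1838]
ee_rot: [0.0, 0.713, 0.701, 0.0]
contact_force: [0.3, 0.3, -0.8]
width: 0.0165
gripper_force: 79.1
```

move_arm(steps=[0,0,0,0,0,0.01,-1,0,0,0,0,0,0.022,-1,0,0,0,0,0,0.036,-1,0,0,0,0,0,0.052,-1,0,0,0,0,0,0.07,-1,0,0,0,0,0,0.09,-1,0,0,0,0,0,0.11,-1,0,0,0,0,0,0.126,-1,0,0,0,0,0,0.136,-1,0,0,0,0,0,0.138,-1])

```text
clock: 20.6
position: [0.4452, 0.3379, 0.3233]
ee_rot: [0.0, 0.713, 0.701, 0.002]
contact_force: [0.3, 0.9, -2.2]
width: 0.0167
gripper_force: 79.1
```

```bash
python3 - <<'E'
from h import *
np.set_printoptions(precision=4,suppress=True)
a=grab("side","s7"); s=manip.get_state(); print({k:s[k] for k in("clock","position","contact_force","ee_rot")})
cv2.imwrite("pics/crop7.png",cv2.resize(a[220:470,100:350],None,fx=2.4,fy=2.4,interpolation=2))
E
```

```text
{'clock': 20.65, 'position': array([0.445 , 0.3377, 0.3225]), 'contact_force': array([-0.79  ,  0.9983, -2.0295]), 'ee_rot': array([0.0003, 0.7133, 0.7008, 0.001 ])}
```

View pics/crop7.png

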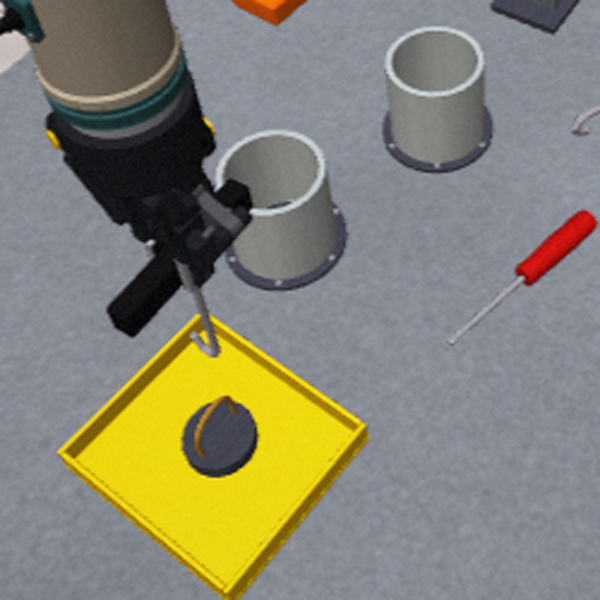

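The weight sits flat and alone in the tray at crop (218,437), and the hook is clear. I'll carry the hook back to above its stand.

move_arm(steps=[0,0,0,0.002,-0.008,0,-1,0,0,0,0.006,-0.022,0,-1,0,0,0,0.01,-0.045,0,-1,0,0,0,0.015,-0.075,0,-1,0,0,0,0.02,-0.105,0,-1,0,0,0,0.025,-0.135,0,-1,0,0,0,0.03,-0.165,0,-1,0,0,0,0.035,-0.195,0,-1,0,0,0,0.04,-0.225,0,-1,0,0,0,0.045,-0.255,0,-1])

```text
clock: 21.65
position: [0.4891, 0.0802, 0.3206]
ee_rot: [-0.0, 0.714, 0.701, -0.001]
contact_force: [0.5, 1.3, -1.5]
width: 0.0168
gripper_force: 79.1
```

move_arm(steps=[0,0,0,0.005,-0.03,0,-1,0,0,0,0.01,-0.06,0,-1,0,0,0,0.015,-0.09,0,-1,0,0,0,0.015,-0.12,0,-1,0,0,0,0.015,-0.15,0,-1,0,0,0,0.015,-0.18,0,-1,0,0,0,0.015,-0.21,0,-1,0,0,0,0.015,-0.24,0,-1,0,0,0,0.015,-0.27,0,-1,0,0,0,0.015,-0.3,0,-1])

```text
clock: 22.65
position: [0.5033, -0.2195, 0.3205]
ee_rot: [-0.001, 0.714, 0.7, -0.001]
contact_force: [1.1, 0.0, -1.9]
width: 0.0168
gripper_force: 79.1
```

move_arm(steps=[0,0,0,0,-0.028,0,-1,0,0,0,0,-0.054,0,-1,0,0,0,0,-0.078,0,-1,0,0,0,0,-0.098,0,-1,0,0,0,0,-0.112,0,-1,0,0,0,0,-0.121,-0.001,-1,0,0,0,0,-0.126,-0.002,-1,0,0,0,0,-0.127,-0.002,-1,0,0,0,0,-0.127,-0.002,-1,0,0,0,0,-0.127,-0.002,-1])

```text
clock: 23.65
position: [0.5048, -0.3435, 0.3195]
ee_rot: [0.0, 0.713, 0.701, 0.0]
contact_force: [0.7, 0.2, -2.1]
width: 0.0167
gripper_force: 79.1
```

```bash
python3 - <<'E'
from h import *
np.set_printoptions(precision=4,suppress=True)
a=grab("side","s8"); s=manip.get_state(); print({k:s[k] for k in("clock","position","contact_force","ee_rot")})
# rod line check: rod should project vertically as in s2
for z in(.3,.25,.2): 
    u,v=proj("s8",(*s["position"][:2],z)); r=a[int(v),int(u)-6:int(u)+8].astype(int).sum(1)//3; print(u,v,int(u)-6,r.tolist())
E
```

```text
{'clock': 23.7, 'position': array([ 0.5048, -0.3436,  0.3196]), 'contact_force': array([ 0.0474,  0.2906, -1.4865]), 'ee_rot': array([0.0001, 0.713 , 0.7012, 0.0001])}
332.56261159378795 128.8443534774431 326 [28, 32, 27, 27, 29, 32, 30, 33, 30, 81, 96, 69, 48, 42]
331.63543378861436 145.44299026898523 325 [133, 130, 132, 131, 133, 129, 121, 98, 87, 116, 130, 129, 128, 128]
330.7620119024683 161.07927122073608 324 [128, 114, 118, 118, 116, 117, 101, 96, 87, 115, 135, 131, 129, 127]
```

move_arm(steps=[0,0,0,0,-0.001,-0.008,-1,0,0,0,0,-0.001,-0.02,-1,0,0,0,0,-0.001,-0.036,-1,0,0,0,0,-0.001,-0.052,-1,0,0,0,0,-0.001,-0.068,-1,0,0,0,0,-0.001,-0.084,-1,0,0,0,0,-0.001,-0.1,-1,0,0,0,0,-0.001,-0.114,-1,0,0,0,0,-0.001,-0.125,-1,0,0,0,0,-0.001,-0.132,-1])

```text
clock: 24.7
position: [0.5041, -0.3448, 0.1856]
ee_rot: [-0.001, 0.713, 0.701, -0.0]
contact_force: [-0.2, -0.3, -1.0]
width: 0.0167
gripper_force: 79.1
```

move_arm(steps=[0,0,0,0,0,-0.005,-1,0,0,0,0,0,-0.01,-1,0,0,0,0,0,-0.014,-1,0,0,0,0,0,-0.018,-1,0,0,0,0,0,-0.021,-1,0,0,0,0,0,-0.023,-1,0,0,0,0,0,-0.025,-1,0,0,0,0,0,-0.026,-1,0,0,0,0,0,-0.026,-1,0,0,0,0,0,-0.026,-1])

```text
clock: 25.7
position: [0.5047, -0.3454, 0.1618]
ee_rot: [0.0, 0.713, 0.701, 0.0]
contact_force: [-0.2, 0.2, 2.7]
width: 0.0168
gripper_force: 79.6
```

Height and light contact match the original grip, so I'll release and rise.

move_arm(steps=[0,0,0,0,0,0,-0.5,0,0,0,0,0,0,-0.4,0,0,0,0,0,0,-0.2,0,0,0,0,0,0,0.2,0,0,0,0,0,0,0.6,0,0,0,0,0,0,1,0,0,0,0,0,0,1,0,0,0,0,0,0,1,0,0,0,0,0,0,1,0,0,0,0,0,0,1])

```text
clock: 26.7
position: [0.5047, -0.3454, 0.1613]
ee_rot: [0.0, 0.713, 0.701, 0.0]
contact_force: [-0.8, -1.0, -0.0]
width: 0.0853
gripper_force: 0.0
```

move_arm(steps=[0,0,0,0,0,0.005,1,0,0,0,0,0,0.015,1,0,0,0,0,0,0.03,1,0,0,0,0,0,0.05,1,0,0,0,0,0,0.07,1,0,0,0,0,0,0.09,1,0,0,0,0,0,0.11,1,0,0,0,0,0,0.125,1,0,0,0,0,0,0.135,1,0,0,0,0,0,0.139,1])

```text
clock: 27.7
position: [0.505, -0.3456, 0.3021]
ee_rot: [0.001, 0.713, 0.701, 0.0]
contact_force: [0.4, -0.1, -0.3]
width: 0.0855
gripper_force: 0.0
```

```bash
python3 - <<'E'
from h import *
np.set_printoptions(precision=4,suppress=True)
w=grab("wrist","w9"); a=grab("side","s9"); s=manip.get_state(); print({k:s[k] for k in("clock","position","contact_force","width")})
k=np.zeros(w.shape[:2],np.uint8); k[140:335,295:350]=(w[140:335,295:350].max(2)<38)*255
c=max(cv2.findContours(k,0,1)[0],key=cv2.contourArea); P=np.array([onz("w9",*p,.174) for p in cv2.boxPoints(cv2.minAreaRect(c))]); print(P.mean(0),P-P.mean(0))
o=np.hstack([cv2.resize(w[100:340,240:420],(360,480)),cv2.resize(a[100:460,110:400],(440,480))]); cv2.imwrite("pics/crop9.png",o)
E
```

```text
{'clock': 27.8, 'position': array([ 0.5048, -0.3455,  0.3008]), 'contact_force': array([-0.2637, -0.6153,  0.4537]), 'width': 0.08524527509336365}
[ 0.5035 -0.3483  0.174 ] [[-0.0073  0.0592  0.    ]
 [ 0.0095  0.0589  0.    ]
 [ 0.0084 -0.0592  0.    ]
 [-0.0106 -0.0589  0.    ]]
```

View pics/crop9.png

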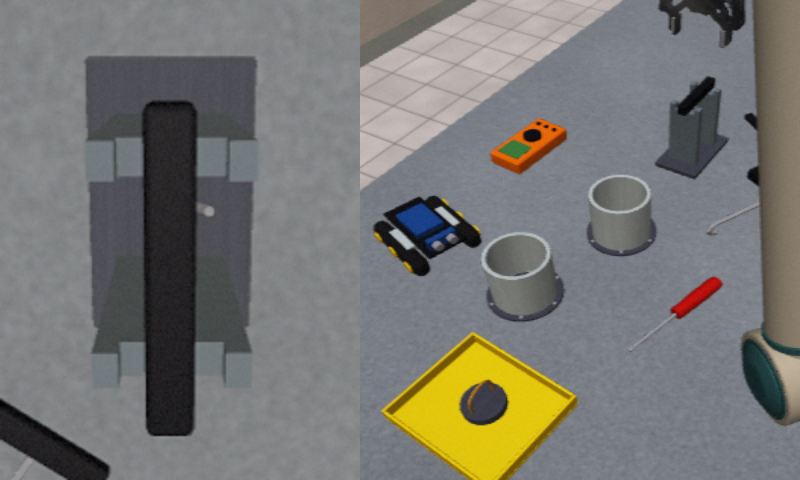

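The hook hangs between its lips, within about 2 mm of where it started, with the same yaw and upright. The weight is flat in the tray and the gripper is clear, so I'll hand in.

```bash
python3 -c "
from rig import manip
print(manip.sign_off())"
```

```text
the job is handed in; nothing more can be done
None
```

The looped weight is flat in the yellow tray, the hook is back upright on its stand within about 2 mm of where it started, and the plain weight was left in its tube; I handed in at about 28 s, and no verdict was returned.

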